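Roll the coffee tin to its parking posts

TASK

A coffee tin lies on its side on the rubber bar mat. With your fingertips on its top, roll it along the mat until it lies squarely between the two short steel posts, centred on the line that joins them, and leave it there at rest. Do not grip or lift the tin or push it from low on its side, and leave everything else on the counter where it is.

Things in the scene. Friction and masses are not known exactly. Their poses are not given: they have to be found in the camera images.
- tin: plain aluminium cylinder, 90 mm across, 120 mm long, 0.3-0.6 kg, black lid band at +x end, small paper label up at the start. Origin: its centre, 49 mm above the counter; x = its level axis, within 0.03 rad of stand x; y, z turn as it rolls. Must roll 70-130 mm along stand y, either way. Its top moves twice as far as its centre: short strokes. Rolls freely; let go at 0.1 m/s it stops in about 2 cm
- stand: parking place: two steel posts, 24 mm thick at the foot, 40 mm tall, 170 mm apart between centres, with a flat steel strip 20 mm wide between them, flush (not felt). Origin midway between the posts on the mat's top, 4 mm above the counter; x runs from post to post, y across (the way the tin rolls), z up. The parked tin lies along x, centred over the origin
- mat: black rubber bar mat, fixed, 320 mm (x) by 440 mm (y), 4 mm thick; origin at the centre of its underside, on the counter. Tin and stand are on its middle lane, along its y; its two x edges carry cups and tools up to 95 mm tall, so a gripper working on top of the tin passes above them
- pitcher: steel milk pitcher with a handle, 76 mm wide, 95 mm tall, standing at the mat's +x edge; bystander; origin at the centre of its underside
- cup: blue mug, 72 mm wide, 60 mm tall, standing at the mat's +x edge; bystander; origin at the centre of its underside
- tamper: steel tamper, 58 mm wide, 85 mm tall, standing at the mat's -x edge (robot's side); bystander; origin at the centre of its underside
- spoon: steel spoon, 130 mm long, lying at the mat's -x edge; bystander; origin under its middle
- honey: amber glass bottle, 60 mm wide, 160 mm tall, right of the mat; bystander; origin at the centre of its underside
- shaker: steel shaker can standing upright, 64 mm wide, 110 mm tall, right of the mat; bystander; origin at the centre of its underside
- portafilter: portafilter with a black handle, 220 mm long, 36 mm tall, lying left of the mat; bystander; origin underneath, 50 mm from the centre of its round basket towards the handle
Things that resemble listed ones, but are neither listed nor needed, are in the scene too. What is shaped like the stand but orange or pink is not meant.

How it is judged:
By the outcome, as a careful person would: the job done as asked, in the order asked, and still so for the second after the job is handed in, with the robot touching nothing.
It also fails if it takes over 40 s, if anything falls off the work surface, if the arm or the gripper's body presses on something with over 40 N, if the wrist force passes 120 N, or if a joint passes its speed limit or range.

ROBOT

A 6-joint arm with a two-finger parallel gripper is mounted at the origin on the work surface. World frame = base frame: x ahead of the robot, y to its left, z up, the work surface at z = 0. Lengths are in m, angles in rad, forces in N, time in s.
With the tool pointing down it reaches from about 0.25 to 0.85 m from the base axis. Payload 12.5 kg.
Tool frame: the origin (TCP) lies at the very end of the fingers, on their centre line; the grasp point (between the pads) lies 19 mm behind it; z points along the fingers, y is the line along which they close (so a half turn about z gives the same grasp; the last joint's range is limited). The gripper opens to 93 mm and grips with 3 to 60 N. Pads are 15 mm wide; open, the fingers measure 128 mm over their backs; the gripper's body (75 mm by 188 mm) begins 65 mm behind the grasp point.
Start: joints at [-1.365, 0.351, 1.652, -0, 1.139, -0.085], TCP at [0.158, -0.527, 0.219] pointing down, gripper open.
Joint ranges: [-2.75, 2.75], [-0.79, 2.1], [0.01, 2.65], [-1.57, 4.71], [0.07, 3.14], [-2.87, 2.87]. Speed limits (rad/s): [2.22, 2.22, 2.79, 3.14, 3.14, 3.14].

INTERFACE

Orientations are given as a unit quaternion [w, x, y, z].
In Python, from plant import manip gives the robot as it stands. The module is installed in compiled form; this text tells all that it offers.
- The arm moves only by the shell command python3 -m inch 'ROWS'. ROWS is JSON, a list of rows, each a list of 7 numbers: the shift along the tool's x, y, z in units of 25 mm (1.0 is 25 mm), then the turn, a rotation vector about the tool's x, y, z in units of 5 degrees (1.0 is 5 degrees), then the closure, from -1 (fully open) to 1 (shut), so that 0 is half open. In form: [[dx, dy, dz, rx, ry, rz, claw], ...]. A call has 1 to 5 rows; each row shifts and turns the commanded pose from where the row before left it, along the tool's axes as they then stand; what a row does not reach is not made up. A row lasts 1/12 s, in which the tool goes at most 41.7 mm and 7.16 degrees, less where a joint would pass 70% of its speed; a pose out of reach is approached as far as the arm can. A call is refused whole if a number of a shift passes 1 or a number of a turn 1, either way. A call with a gripper value outside its range is refused whole. The fingers move at their own pace and stop on an object; the grip force is fixed at half the most. Time passes only in rows, so rows that do not move let the fingers close. It gives the time, the measured TCP pose, the force and the opening at its end, in the units of the state.
- manip.get_state(): the state, without advancing time (a new reading comes with each control period).
- manip.capture(name): name is "side" or "top"; returns the picture (384x512x3 uint8, blue, green, red); there is no depth.
- manip.camera_params(name): a dict with "intrinsics" (3x3 intrinsics, pixels), "R" (3x3) and "t" (3): a world point X has camera coordinates R X + t. Camera axes: x right, y down, z forward; pixel columns grow to the right and rows downward; lengths in m; the calibration is good to about 2 mm. A picture is of the moment at which its call begins. camera_params takes no time and is no camera call.
- manip.sign_off(): hands the job in, once; it reports no verdict.
Trained networks look in the newest picture that a camera, given by its name, has taken for a name from the list of things; names that differ only in an ending like _2 or _b are one class to them, and where a whole thing is asked for, a point or a joint stands for the part that bears it (a point fixed in the world has none). Each returns a list of dicts, best first, with "p" (0 to 1); they miss things now and then, are a little off and sometimes report something else, mostly with a low value. They report only what shows in the picture. A call takes as long as a camera call. They do not tell look-alikes from the thing itself.
- manip.find_in(camera, label): "centre" ([x, y, z] in m, in the coordinates of the camera as it stood for that picture, good to about 4 mm: the middle of the surface that is visible of it).
The state is a dict: "t": time; "joint_pos": joint angles; "joint_velocities": joint speeds; "tau": joint torques, N m; "tcp_pos": TCP position; "ee_rot": TCP orientation; "contact_force": force on the tool from outside, world axes, zero at the start; "torque": the same for the moment, N m; "opening": finger opening in m.
Only numpy, scipy, OpenCV 4.12 (cv2) and the standard library are available. Lean on these libraries where they do the work, as an engineer would, in place of code of your own. Each camera call takes 0.05 s, during which the arm holds its last target. There are 200 camera calls.

## Working session

There is one attempt and no reset: what is moved stays moved. The work goes in short steps, Python scripts to look and compute and a shell command to move; the robot and the scene stay as the last step left them, time stands still between calls to the robot, and variables do not carry over. Pictures are saved under pics/ and viewed, on a budget of 10 in all, crops included, one or two more only if the job needs it, and the job is handed in when it is done.

```bash
mkdir -p pics
cat > h.py <<'E'
import numpy as np, cv2
from plant import manip
def w(cam,c):
    p=manip.camera_params(cam); R=np.array(p["R"]);t=np.array(p["t"])
    return R.T@(np.array(c)-t)
def pix(cam,X):
    p=manip.camera_params(cam); c=np.array(p["R"])@X+np.array(p["t"]); u=np.array(p["intrinsics"])@c; return u[:2]/u[2]
def ray(cam,uv,z):
    p=manip.camera_params(cam); R=np.array(p["R"]);t=np.array(p["t"])
    o=-R.T@t; d=R.T@np.linalg.solve(np.array(p["intrinsics"]),[uv[0],uv[1],1.]); return o+d*(z-o[2])/d[2]
E
python3 - <<'E'
from h import *
s=manip.get_state(); print(s["t"],s["tcp_pos"],s["ee_rot"],s["opening"])
for c in("top","side"):
    im=manip.capture(c); cv2.imwrite(f"pics/{c}0.png",im)
    p=manip.camera_params(c); print(c,-np.array(p["R"]).T@np.array(p["t"]))
    for l in("tin","stand","mat","pitcher","tamper"):
        for d in manip.find_in(c,l)[:4]: print(c,l,round(d["p"],2),w(c,d["centre"]).round(3),pix(c,w(c,d["centre"])).round())
E
```

```text
0.0 [ 0.15765807 -0.5265641   0.21809989] [-5.83543234e-04  9.89448470e-01  1.44884035e-01 -3.25928520e-05] 0.09290186634595565
top [ 0.24277709 -0.01293527  1.2618427 ]
top tin 0.63 [ 0.54  -0.107  0.086] [293. 164.]
top stand 0.95 [ 0.566 -0.006  0.008] [256. 161.]
top stand 0.68 [0.301 0.306 0.002] [143. 253.]
top stand 0.51 [ 0.597 -0.431  0.107] [416. 142.]
top mat 0.61 [ 0.543 -0.048  0.004] [270. 170.]
top pitcher 0.93 [ 0.689 -0.169  0.05 ] [314. 116.]
top tamper 0.57 [0.445 0.074 0.02 ] [227. 202.]
side [ 0.06549043 -0.99526457  0.76494189]
side tin 0.95 [ 0.538 -0.146  0.077] [289. 203.]
side stand 0.68 [ 0.141 -0.276  0.001] [171. 295.]
side stand 0.66 [0.488 0.005 0.016] [253. 198.]
side mat 0.41 [ 0.472 -0.456  0.082] [327. 279.]
side pitcher 0.64 [ 0.67  -0.186  0.065] [334. 203.]
side tamper 0.65 [0.452 0.068 0.024] [236. 189.]
```

Run:
```python
import cv2
a=cv2.imread("pics/top0.png")[60:260,160:400]; cv2.imwrite("pics/topc.png",cv2.resize(a,None,fx=3.3,fy=3,interpolation=2) if 0 else cv2.resize(a,(720,600),interpolation=cv2.INTER_CUBIC))
```

```text
(no output)
```

View pics/topc.png

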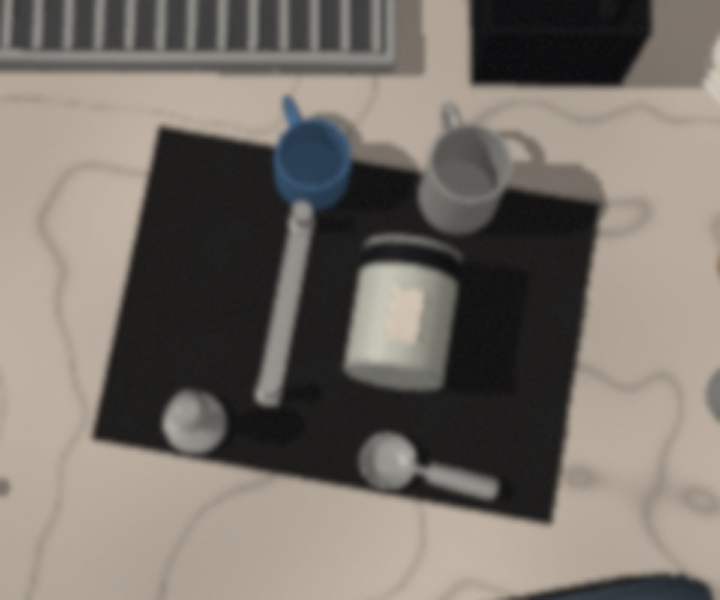

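View pics/side0.png

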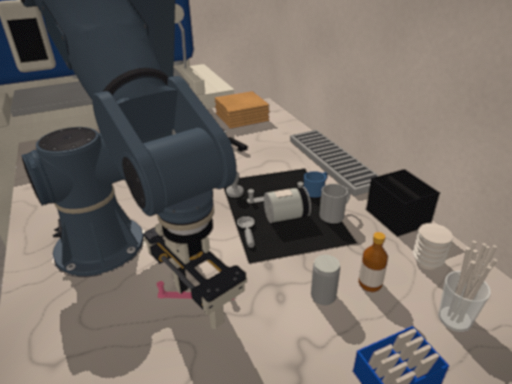

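The top view shows the steel posts at full-image (261,132) and (249,191) with the strip between them. The tin is to their right at about (295,164), label up and band at +x. The tamper, spoon, mug and pitcher stand on the mat edges. The pink shape in the side view at (175,292) is a decoy. Next I fit the tin and stand precisely.

```bash
cat > fit.py <<'E'
from h import *
from scipy.optimize import minimize
def hullmask(pts,shape,S=4):
    m=np.zeros((shape[0]*S,shape[1]*S),np.uint8)
    cv2.fillConvexPoly(m,cv2.convexHull(np.round((pts+.5)*S).astype(np.int32)),1); return m
def cyl(cam,x0,x1,xc,y,yaw):
    a=np.linspace(0,2*np.pi,60); P=[]
    for s in(x0,x1):
        for t in a:
            l=np.array([s,.045*np.cos(t)]); c,q=np.cos(yaw),np.sin(yaw)
            P.append(pix(cam,np.array([xc+c*l[0]-q*l[1],y+q*l[0]+c*l[1],.049+.045*np.sin(t)])))
    return np.array(P)
def tinmask(im,cam,guess):
    """bright blob containing projected guess"""
    g=cv2.cvtColor(im,cv2.COLOR_BGR2GRAY); g=cv2.resize(g,None,fx=4,fy=4,interpolation=cv2.INTER_CUBIC)
    m=(g>80).astype(np.uint8); n,lab=cv2.connectedComponents(m)
    u=(pix(cam,np.array([*guess,.09]))*4).astype(int); return (lab==lab[u[1],u[0]]).astype(np.uint8)
def fittin(im,cam,guess,yaw):
    m=tinmask(im,cam,guess); 
    def cost(p):
        h=hullmask(cyl(cam,-.06,p[0],p[1],p[2],p[3]),im.shape); return 1-(h&m).sum()/max(1,(h|m).sum())
    r=minimize(cost,[.045,guess[0],guess[1],yaw],method="Nelder-Mead",options=dict(initial_simplex=np.array([[.045,*guess,yaw]]+[np.array([.045,*guess,yaw])+np.eye(4)[i]*[.01,.01,.01,.06] for i in range(4)]),maxiter=200))
    return r.x,r.fun,m
E
python3 - <<'E'
from fit import *
im=cv2.imread("pics/top0.png")
A=ray("top",(260.7,130.8),.044);B=ray("top",(249.3,191),.044)
print("posts",A.round(4),B.round(4),np.linalg.norm(A-B))
g=cv2.cvtColor(im,cv2.COLOR_BGR2GRAY); g4=cv2.resize(g,None,fx=4,fy=4,interpolation=2)
# strip centreline, rows 140..182
L=[]
for r in range(142,184,2):
    row=g[r,235:275].astype(float); w_=np.clip(row-60,0,None); L.append(ray("top",((w_*np.arange(235,275)).sum()/w_.sum(),r),.004))
L=np.array(L); k,b=np.polyfit(L[:,0],L[:,1],1); print("strip slope",k,"y at .54,.5",k*.54+b,k*.5+b, "resid",np.std(L[:,1]-k*L[:,0]-b))
for x in [(k)]:
    x_,f,m=fittin(im,"top",(.54,-.11),k); print("tin L1,x,y,yaw",x_.round(4),f)
# mat corners
for uv in((160,127),(600,205),(551,522),(95,437)): print("mat",ray("top",(160+uv[0]/3,60+uv[1]/3),.004).round(3))
o=cv2.resize(im,None,fx=4,fy=4,interpolation=2)
cs,_=cv2.findContours(hullmask(cyl("top",-.06,*x_),im.shape),0,1); cv2.drawContours(o,cs,-1,(0,0,255),1)
h=np.round((cyl("top",-.06,.06,*x_[1:])+.5)*4).astype(int); cv2.polylines(o,[cv2.convexHull(h.astype(np.int32))],True,(0,255,0),1)
d=np.array([1,k])/np.hypot(1,k); M=(A+B)[:2]/2
for s in(-.085,.085):
    for z,rad in((.004,.012),):
        q=[pix("top",np.array([*(M+d*s+rad*np.array([np.cos(t),np.sin(t)])),z])) for t in np.linspace(0,6.3,30)]
        cv2.polylines(o,[np.round((np.array(q)+.5)*4).astype(np.int32)],True,(255,0,0),1)
cv2.imwrite("pics/fit1.png",o[440:840,840:1340])
cv2.imwrite("pics/fit1.png",cv2.resize(o[420:860,880:1320],(600,600)))
E
```

```text
posts [ 0.6457 -0.0186  0.044 ] [0.4724 0.0111 0.044 ] 0.17584608280910838
strip slope -0.1687146324879392 y at .54,.5 0.0018774303282248217 0.0086260156277424 resid 0.0003109737719919608Traceback (most recent call last):
  File "<stdin>", line 12, in <module>
  File "fit.py", line 22, in fittin
    r=minimize(cost,[.045,guess[0],guess[1],yaw],method="Nelder-Mead",options=dict(initial_simplex=np.array([[.045,*guess,yaw]]+[np.array([.045,*guess,yaw])+np.eye(4)[i]*[.01,.01,.01,.06] for i in range(4)]),maxiter=200))
    res = _minimize_neldermead(fun, x0, args, callback, bounds=bounds,
                               **options)
    fxe = func(xe)
    fx = function(np.copy(x), *(wrapper_args + args))
  File "fit.py", line 21, in cost
    h=hullmask(cyl(cam,-.06,p[0],p[1],p[2],p[3]),im.shape); return 1-(h&m).sum()/max(1,(h|m).sum())
               ~~~^^^^^^^^^^^^^^^^^^^^^^^^^^^^^^
  File "fit.py", line 11, in cyl
    P.append(pix(cam,np.array([xc+c*l[0]-q*l[1],y+q*l[0]+c*l[1],.049+.045*np.sin(t)])))
             ~~~^^^^^^^^^^^^^^^^^^^^^^^^^^^^^^^^^^^^^^^^^^^^^^^^^^^^^^^^^^^^^^^^^^^^^^
  File "h.py", line 7, in pix
    p=manip.camera_params(cam); c=np.array(p["R"])@X+np.array(p["t"]); u=np.array(p["intrinsics"])@c; return u[:2]/u[2]
ValueError: time passes only in moves, steps and waits
```

```bash
sed -i 's/manip.camera_params(cam)/cp(cam)/; 2a from functools import lru_cache\n@lru_cache\ndef cp(c): return manip.camera_params(c)' h.py
cat > run1.py <<'E'
from fit import *
im=cv2.imread("pics/top0.png")
A=ray("top",(260.7,130.8),.044);B=ray("top",(249.3,191),.044)
k=-.1687
x_,f,m=fittin(im,"top",(.54,-.11),k); print("tin L1,x,y,yaw",x_.round(4),f)
for uv in((160,127),(600,205),(551,522),(95,437)): print("mat",ray("top",(160+uv[0]/3,60+uv[1]/3),.004).round(3))
o=cv2.resize(im,None,fx=4,fy=4,interpolation=2)
cs,_=cv2.findContours(hullmask(cyl("top",-.06,*x_),im.shape),0,1); cv2.drawContours(o,cs,-1,(0,0,255),1)
h=np.round((cyl("top",-.06,.06,*x_[1:])+.5)*4).astype(int); cv2.polylines(o,[cv2.convexHull(h.astype(np.int32))],True,(0,255,0),1)
d=np.array([1,k])/np.hypot(1,k); M=(A+B)[:2]/2; M[1]=k*M[0]+.0019+.1687*.54; print("M",M)
for s in(-.085,.085):
    for z,rad in((.004,.012),(.044,.01)):
        q=[pix("top",np.array([*(M+d*s+rad*np.array([np.cos(t),np.sin(t)])),z])) for t in np.linspace(0,6.3,30)]
        cv2.polylines(o,[np.round((np.array(q)+.5)*4).astype(np.int32)],True,(255,0,0),1)
cv2.imwrite("pics/fit1.png",cv2.resize(o[420:860,880:1320],(600,600)))
E
python3 run1.py
```

```text
tin L1,x,y,yaw [ 0.0352  0.5493 -0.11   -0.158 ] 0.012550129747581962
mat [0.745 0.122 0.004]
mat [ 0.67  -0.308  0.004]
mat [ 0.361 -0.254  0.004]
mat [0.436 0.174 0.004]
M [ 0.55905143 -0.00131398]
```

View pics/fit1.png

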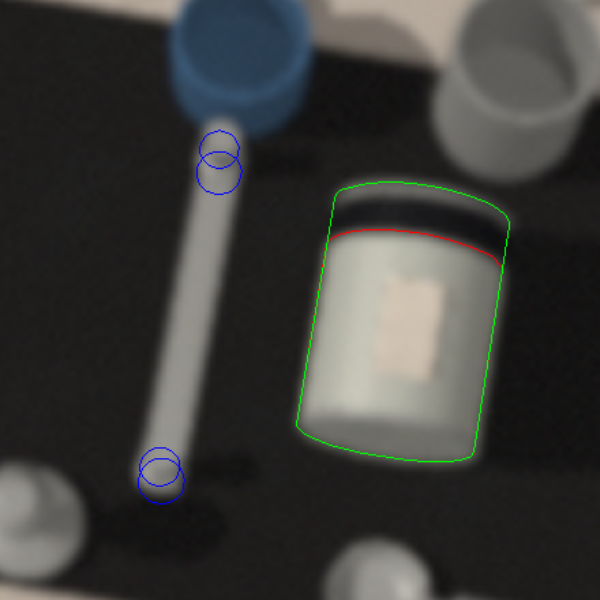

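The tin fit is tight: centre (0.549,-0.110), yaw -0.158. The stand circles sit about 6 mm too far toward the robot. The corrected origin, about (0.565,-0.002), agrees with the network and the mat lane. The tin therefore has to roll about +109 mm along stand y. I'll put the fingers along the tin axis, half open, and first turn the tool by -63.8° about its z.

```bash
python3 -m inch '[[0,0,0,0,0,-1,-0.2],[0,0,0,0,0,-1,-0.2],[0,0,0,0,0,-1,-0.2],[0,0,0,0,0,-1,-0.2],[0,0,0,0,0,-1,-0.2]]'
python3 -m inch '[[0,0,0,0,0,-1,-0.2],[0,0,0,0,0,-1,-0.2],[0,0,0,0,0,-1,-0.2],[0,0,0,0,0,-1,-0.2],[0,0,0,0,0,-1,-0.2]]'
python3 -m inch '[[0,0,0,0,0,-1,-0.2],[0,0,0,0,0,-1,-0.2],[0,0,0,0,0,-0.76,-0.2],[1,0.7,0,0,0,0,-0.2],[1,0.7,0,0,0,0,-0.2]]'
```

```text
t: 1.02
tcp_pos: [0.1577, -0.5269, 0.2186]
ee_rot: [0.0, 0.934, 0.358, -0.0]
contact_force: [-0.2, 0.4, 1.1]
opening: 0.0637
t: 1.43
tcp_pos: [0.1577, -0.5269, 0.2186]
ee_rot: [0.0, 0.834, 0.551, 0.0]
contact_force: [0.4, 0.1, 1.0]
opening: 0.0558
t: 1.85
tcp_pos: [0.2003, -0.4833, 0.2184]
ee_rot: [-0.0, 0.764, 0.645, 0.0]
contact_force: [0.3, 0.5, 0.3]
opening: 0.0562
```

```bash
python3 -m inch '[[1,0.68,0,0,0,0,-0.2],[1,0.68,0,0,0,0,-0.2],[1,0.68,0,0,0,0,-0.2],[1,0.68,0,0,0,0,-0.2],[1,0.68,0,0,0,0,-0.2]]'
python3 -m inch '[[1,0.68,0,0,0,0,-0.2],[1,0.68,0,0,0,0,-0.2],[1,0.68,0,0,0,0,-0.2],[1,0.68,0,0,0,0,-0.2],[1,0.68,0,0,0,0,-0.2]]'
python3 -m inch '[[1,0.68,0,0,0,0,-0.2],[1,0.68,0,0,0,0,-0.2],[1,0.68,0,0,0,0,-0.2],[1,0.68,0,0,0,0,-0.2],[0,0,0,0,0,0,-0.2]]'
cat > rel.py <<'E'
from h import *
from scipy.spatial.transform import Rotation as Ro
s=manip.get_state(); q=s["ee_rot"]; R=Ro.from_quat([*q[1:],q[0]]).as_matrix()
yaw=np.arctan2(R[1,1],R[0,1]); print("tool y yaw",yaw.round(4),"tilt",R[2,:2].round(4),"t",s["t"],"F",np.round(s["contact_force"],1),"tcp",np.round(s["tcp_pos"],4))
M=np.array([.565,-.0023]); n=np.array([.166,.986]); d=np.array([.986,-.166])
e=np.array(s["tcp_pos"][:2])-M; print("tcp in stand: x",(e@d).round(4),"y",(e@n).round(4))
E
python3 rel.py
```

```text
t: 2.27
tcp_pos: [0.3059, -0.373, 0.2188]
ee_rot: [0.0, 0.764, 0.646, 0.0]
contact_force: [0.5, -0.6, 1.2]
opening: 0.0558
t: 2.68
tcp_pos: [0.4105, -0.2638, 0.2188]
ee_rot: [0.0, 0.763, 0.646, 0.0]
contact_force: [0.8, -0.3, 0.0]
opening: 0.0559
t: 3.1
tcp_pos: [0.4957, -0.1747, 0.2187]
ee_rot: [0.0, 0.763, 0.647, 0.001]
contact_force: [-0.3, 0.2, 0.3]
opening: 0.0558
tool y yaw -0.1636 tilt [0.0007 0.001 ] t 3.1 F [-0.3  0.2  0.3] tcp [ 0.4957 -0.1747  0.2187]
tcp in stand: x -0.0397 y -0.1814
```

```bash
python3 -m inch '[[0.78,0.56,0,0,0,0,-0.2],[0.78,0.56,0,0,0,0,-0.2],[0.78,0.56,1,0,0,0,-0.2],[0,0,1,0,0,0,-0.2],[0,0,1,0,0,0,-0.2]]'
python3 -m inch '[[0,0,1,0,0,0,-0.2],[0,0,0.4,0,0,0,-0.2],[0,0,0,0,0,0,-0.2]]'; python3 rel.py
python3 - <<'E'
from h import *
im=manip.capture("side"); cv2.imwrite("pics/s2.png",cv2.resize(im[120:280,180:380],(750,600),interpolation=2))
E
```

```text
t: 3.52
tcp_pos: [0.5449, -0.1263, 0.1428]
ee_rot: [0.0, 0.763, 0.646, 0.0]
contact_force: [-0.5, 0.7, -1.2]
opening: 0.0557
t: 3.77
tcp_pos: [0.5431, -0.1268, 0.1067]
ee_rot: [-0.002, 0.763, 0.646, -0.001]
contact_force: [0.2, 0.1, -0.9]
opening: 0.0557
tool y yaw -0.1666 tilt [ 0.0005 -0.004 ] t 3.7667 F [ 0.2  0.1 -0.9] tcp [ 0.5431 -0.1268  0.1067]
tcp in stand: x -0.001 y -0.1264
```

View pics/s2.png

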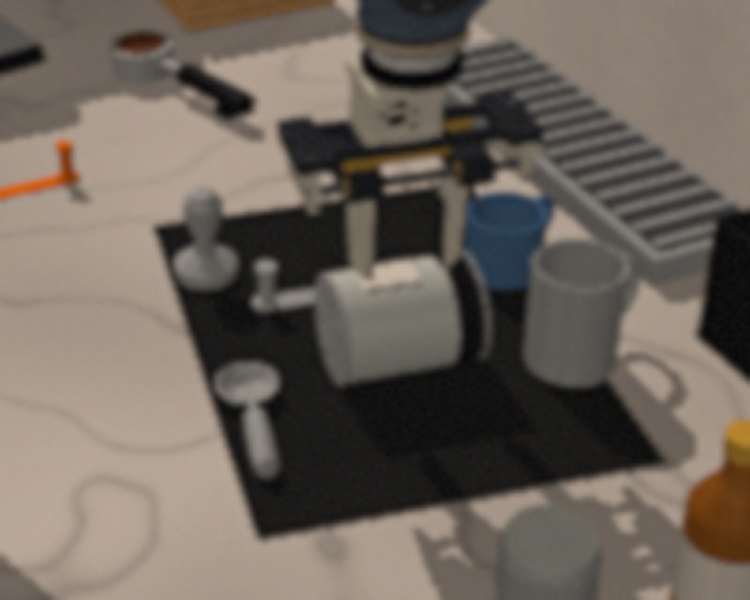

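Run:
```python
from h import *
f=lambda X:((pix("side",np.array(X))-[180,120])*3.75).round()
d=np.array([.986,-.166]);t=np.array([.5431,-.1268])
print("tips",f([*(t-d*.028),.1067]),f([*(t+d*.028),.1067]))
T=np.array([.5493,-.110])
print("apex ends",f([*(T-d*.06),.094]),f([*(T+d*.06),.094]),"mid",f([*T,.094]))
print("mat corners",f([.361,-.254,.004]),f([.67,-.308,.004]))
s=[-.085,.085];print("posts",[f([*(np.array([.565,-.0023])+d*k),.044]) for k in s])
```

```text
tips [369. 272.] [437. 262.]
apex ends [328. 279.] [470. 257.] mid [400. 268.]
mat corners [257. 534.] [659. 459.]
posts [array([263., 264.]), array([449., 235.])]
```

The side view agrees with the projections: tips at (369,272), near post top at (263,262), tin apex at (400,268). Now I lower onto the top.

```bash
python3 -m inch '[[0.16,0.12,0.4,0,0,0,-0.2],[0,0,0,0,0,0,-0.2]]'
python3 -m inch '[[0,0,0.08,0,0,0,-0.2],[0,0,0,0,0,0,-0.2]]'
python3 -m inch '[[0,0,0.04,0,0,0,-0.2],[0,0,0,0,0,0,-0.2]]'; python3 rel.py
```

```text
t: 3.98
tcp_pos: [0.5486, -0.1233, 0.0986]
ee_rot: [0.0, 0.763, 0.646, 0.0]
contact_force: [-0.6, 0.2, -0.2]
opening: 0.056
t: 4.15
tcp_pos: [0.5482, -0.1235, 0.097]
ee_rot: [0.0, 0.763, 0.646, 0.0]
contact_force: [-0.2, -0.8, -0.5]
opening: 0.0559
t: 4.32
tcp_pos: [0.548, -0.1235, 0.0959]
ee_rot: [0.0, 0.763, 0.646, 0.0]
contact_force: [0.3, -0.4, 0.5]
opening: 0.0558
tool y yaw -0.1665 tilt [-0.0001  0.0004] t 4.3167 F [ 0.3 -0.4  0.5] tcp [ 0.548  -0.1235  0.0959]
tcp in stand: x 0.0034 y -0.1224
```

```bash
for i in 1; do python3 -m inch '[[0,0,0.06,0,0,0,-0.2],[0,0,0,0,0,0,-0.2]]' | grep -E "tcp_pos|force"
python3 -m inch '[[0,0,0.03,0,0,0,-0.2],[0,0,0,0,0,0,-0.2]]' | grep -E "tcp_pos|force"; done
```

```text
tcp_pos: [0.5481, -0.1236, 0.0943]
contact_force: [0.3, -0.5, 1.0]
tcp_pos: [0.5482, -0.1236, 0.0941]
contact_force: [-1.4, 0.1, 7.3]
```

Contact is at z 0.094 with 7 N. First stroke, slow.

```bash
python3 -m inch '[[0.1,0,0.01,0,0,0,-0.2],[0.2,0,0,0,0,0,-0.2],[0.25,0,0,0,0,0,-0.2],[0.25,0,0,0,0,0,-0.2],[0.25,0,0,0,0,0,-0.2]]' | grep -E "tcp_pos|force"
python3 -m inch '[[0.25,0,0,0,0,0,-0.2],[0.25,0,0,0,0,0,-0.2],[0.25,0,0,0,0,0,-0.2],[0.2,0,0,0,0,0,-0.2],[0.1,0,0,0,0,0,-0.2]]' | grep -E "tcp_pos|force"
python3 -m inch '[[0,0,0,0,0,0,-0.2],[0,0,0,0,0,0,-0.2]]' | grep -E "tcp_pos|force"
python3 rel.py
cat > meas.py <<'E'
from fit import *
import sys
im=manip.capture("side"); cv2.imwrite("pics/cur.png",im)
g=tuple(float(a) for a in sys.argv[1:3])
x,f,m=fittin(im,"side",g,-.16) 
M=np.array([.565,-.0023]); n=np.array([.166,.986]); d=np.array([.986,-.166]); e=x[1:3]-M
print("side fit",x.round(4),round(f,3),"stand x,y",(e@d).round(4),(e@n).round(4))
for c in("side","top"):
    if c=="top": cv2.imwrite("pics/curt.png",manip.capture("top"))
    for q in manip.find_in(c,"tin")[:2]: P=w(c,q["centre"]); print(c,round(q["p"],2),P.round(4),"stand y",((P[:2]-M)@n).round(4))
E
python3 meas.py .549 -.083
```

```text
tcp_pos: [0.5524, -0.0974, 0.0941]
contact_force: [-4.1, 0.6, 11.4]
tcp_pos: [0.5566, -0.0712, 0.0933]
contact_force: [-1.3, 0.7, 2.8]
tcp_pos: [0.5566, -0.0717, 0.0933]
contact_force: [-2.9, 1.2, 5.5]
tool y yaw -0.1663 tilt [ 0.     -0.0002] t 5.65 F [-2.9  1.2  5.5] tcp [ 0.5566 -0.0717  0.0933]
tcp in stand: x 0.0032 y -0.0699
side fit [ 6.0188 -4.4982  0.5033 -0.0445] 0.263 stand x,y -5.0763 -0.3419
side 0.69 [ 0.5407 -0.1195  0.0782] stand y -0.1196
```

The network's tin position moved 27 mm, which fits pure rolling. My side fit failed (blob merges), so I'll use the networks and the top camera. Lift, step back, second stroke.

```bash
python3 -m inch '[[0,0,-0.2,0,0,0,-0.2],[-0.1,0,-0.2,0,0,0,-0.2],[-0.5,0,0,0,0,0,-0.2],[-0.44,0,0.15,0,0,0,-0.2],[0,0,0,0,0,0,-0.2]]' | grep -E "tcp_pos|force"
python3 -m inch '[[0,0,0.18,0,0,0,-0.2],[0,0,0,0,0,0,-0.2]]' | grep -E "tcp_pos|force"
python3 -m inch '[[0,0,0.04,0,0,0,-0.2],[0,0,0,0,0,0,-0.2]]' | grep -E "tcp_pos|force"; python3 rel.py
python3 - <<'E'
from h import *
M=np.array([.565,-.0023]); n=np.array([.166,.986])
for c in("side","top"):
    cv2.imwrite(f"pics/cur_{c}.png",manip.capture(c))
    for q in manip.find_in(c,"tin")[:2]: P=w(c,q["centre"]); print(c,round(q["p"],2),P.round(4),"stand y",((P[:2]-M)@n).round(4))
E
```

```text
tcp_pos: [0.5517, -0.0996, 0.0987]
contact_force: [0.2, -0.7, -0.0]
tcp_pos: [0.5523, -0.0977, 0.0943]
contact_force: [0.8, -0.5, -0.3]
tcp_pos: [0.5524, -0.0972, 0.0941]
contact_force: [0.2, 0.9, 5.1]
tool y yaw -0.1662 tilt [-0. -0.] t 6.6 F [0.2 0.9 5.1] tcp [ 0.5524 -0.0972  0.0941]
tcp in stand: x 0.0034 y -0.0956
side 0.97 [ 0.541  -0.1195  0.0746] stand y -0.1196
```

```bash
python3 -m inch '[[0.1,0,0.02,0,0,0,-0.2],[0.2,0,0,0,0,0,-0.2],[0.25,0,0,0,0,0,-0.2],[0.25,0,0,0,0,0,-0.2],[0.25,0,0,0,0,0,-0.2]]' | grep -E "tcp_pos|force"
python3 -m inch '[[0.25,0,0,0,0,0,-0.2],[0.25,0,0,0,0,0,-0.2],[0.25,0,0,0,0,0,-0.2],[0.2,0,0,0,0,0,-0.2],[0.1,0,0,0,0,0,-0.2]]' | grep -E "tcp_pos|force"
python3 -m inch '[[0,0,0,0,0,0,-0.2]]' | grep -E "tcp_pos|force"
python3 -m inch '[[0,0,-0.2,0,0,0,-0.2],[-0.1,0,-0.2,0,0,0,-0.2],[-0.5,0,0,0,0,0,-0.2],[-0.44,0,0.15,0,0,0,-0.2],[0,0,0,0,0,0,-0.2]]' | grep -E "tcp_pos|force"
python3 rel.py
cat > see.py <<'E'
from h import *
M=np.array([.565,-.0023]); n=np.array([.166,.986])
for c in("side","top"):
    cv2.imwrite(f"pics/cur_{c}.png",manip.capture(c))
    for q in manip.find_in(c,"tin")[:2]: P=w(c,q["centre"]); print(c,round(q["p"],2),P.round(4),"stand y",((P[:2]-M)@n).round(4))
E
python3 see.py
```

```text
tcp_pos: [0.5567, -0.071, 0.0941]
contact_force: [-4.3, 0.5, 12.1]
tcp_pos: [0.5609, -0.0447, 0.0934]
contact_force: [-2.0, 0.6, 2.4]
tcp_pos: [0.5609, -0.0449, 0.0933]
contact_force: [-3.2, 1.1, 4.8]
tcp_pos: [0.5561, -0.0735, 0.099]
contact_force: [-0.3, 0.8, 0.3]
tool y yaw -0.1682 tilt [-0.0004 -0.0006] t 8.1333 F [-0.3  0.8  0.3] tcp [ 0.5561 -0.0735  0.099 ]
tcp in stand: x 0.003 y -0.0717
side 0.83 [ 0.5447 -0.0968  0.0739] stand y -0.0966
```

```bash
python3 -m inch '[[0.06,0,0.18,0,0,0,-0.2],[0,0,0.05,0,0,0,-0.2],[0,0,0,0,0,0,-0.2]]' | grep -E "tcp_pos|force"
python3 -m inch '[[0.1,0,0.01,0,0,0,-0.2],[0.2,0,0,0,0,0,-0.2],[0.25,0,0,0,0,0,-0.2],[0.25,0,0,0,0,0,-0.2],[0.25,0,0,0,0,0,-0.2]]' | grep -E "tcp_pos|force"
python3 -m inch '[[0.25,0,0,0,0,0,-0.2],[0.25,0,0,0,0,0,-0.2],[0.25,0,0,0,0,0,-0.2],[0.2,0,0,0,0,0,-0.2],[0.1,0,0,0,0,0,-0.2]]' | grep -E "tcp_pos|force"
python3 -m inch '[[0,0,0,0,0,0,-0.2]]' | grep -E "tcp_pos|force"
python3 rel.py
```

```text
tcp_pos: [0.5572, -0.0694, 0.0942]
contact_force: [-1.3, 0.4, 6.2]
tcp_pos: [0.5614, -0.0432, 0.0942]
contact_force: [-3.3, 0.7, 9.0]
tcp_pos: [0.5657, -0.0172, 0.0934]
contact_force: [-0.1, -0.2, 0.3]
tcp_pos: [0.5657, -0.0174, 0.0934]
contact_force: [-0.2, -0.9, 0.2]
tool y yaw -0.1657 tilt [ 0.     -0.0002] t 9.5 F [-0.2 -0.9  0.2] tcp [ 0.5657 -0.0174  0.0934]
tcp in stand: x 0.0032 y -0.0148
```

Contact faded at the end of that stroke, so I lift, move aside and measure with the top camera.

```bash
python3 -m inch '[[0,0,-0.3,0,0,0,-0.2],[0,0,-1,0,0,0,-0.2],[0,0,-1,0,0,0,-0.2],[0,0,-1,0,0,0,-0.2],[-1,0,-1,0,0,0,-0.2]]' | grep -E "tcp_pos|force"
python3 -m inch '[[-1,0,0,0,0,0,-0.2],[-1,0,0,0,0,0,-0.2],[-1,0,0,0,0,0,-0.2],[-1,0,0,0,0,0,-0.2],[-1,0,0,0,0,0,-0.2]]' | grep -E "tcp_pos|force"
python3 -m inch '[[-1,0,0,0,0,0,-0.2],[-1,0,0,0,0,0,-0.2],[-1,0,0,0,0,0,-0.2],[-1,0,0,0,0,0,-0.2],[0,0,0,0,0,0,-0.2]]' | grep -E "tcp_pos|force"
python3 rel.py; python3 see.py
python3 -c "
import cv2
cv2.imwrite('pics/v3.png',cv2.resize(cv2.imread('pics/cur_top.png')[60:260,160:400],(720,600),interpolation=2))"
```

```text
tcp_pos: [0.5617, -0.0408, 0.2028]
contact_force: [0.7, 0.1, -0.3]
tcp_pos: [0.5404, -0.1674, 0.2017]
contact_force: [0.4, -0.7, -0.6]
tcp_pos: [0.5233, -0.2683, 0.2015]
contact_force: [0.3, 0.3, 0.2]
tool y yaw -0.1696 tilt [-0.0011  0.0005] t 10.75 F [0.3 0.3 0.2] tcp [ 0.5233 -0.2683  0.2015]
tcp in stand: x 0.0031 y -0.2692
side 0.67 [ 0.6713 -0.1883  0.0652] stand y -0.1657
side 0.66 [ 0.5421 -0.0693  0.0691] stand y -0.0698
top 0.82 [ 0.5539 -0.0334  0.0876] stand y -0.0326
```

View pics/v3.png

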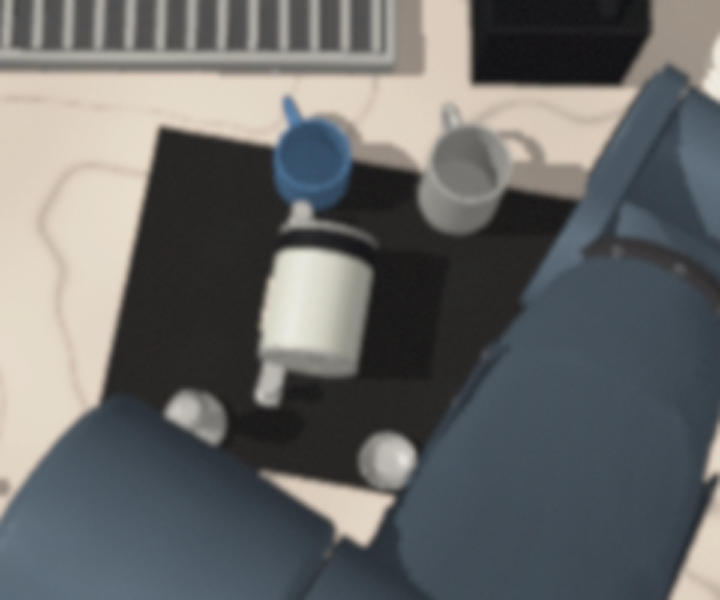

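```bash
cat > tfit.py <<'E'
from fit import *
import fit,sys
im=cv2.imread(sys.argv[1]); g=(float(sys.argv[2]),float(sys.argv[3]))
om=fit.tinmask
fit.tinmask=lambda *a: cv2.morphologyEx(om(*a),cv2.MORPH_OPEN,cv2.getStructuringElement(2,(45,45)))
x,f,m=fit.fittin(im,"top",g,-.16)
M=np.array([.565,-.0023]); n=np.array([.166,.986]); d=np.array([.986,-.166]); e=x[1:3]-M
print("fit",x.round(4),round(f,3),"stand x,y",(e@d).round(4),(e@n).round(4))
o=cv2.resize(im,None,fx=4,fy=4,interpolation=2)
def dr(P,c): cv2.polylines(o,[cv2.convexHull(np.round((P+.5)*4).astype(np.int32))],True,c,1)
dr(cyl("top",-.06,x[0],*x[1:]),(0,0,255)); dr(cyl("top",-.06,.06,*x[1:]),(0,255,0))
for s in(-.085,.085):
    for z,r in((.004,.012),(.044,.01)):
        dr(np.array([pix("top",np.array([*(M+d*s+r*np.array([np.cos(t),np.sin(t)])),z])) for t in np.linspace(0,6.3,30)]),(255,0,0))
cv2.imwrite(sys.argv[4],cv2.resize(o[420:860,880:1320],(600,600)))
E
python3 tfit.py pics/top0.png .549 -.11 pics/x.png; python3 tfit.py pics/cur_top.png .555 -.03 pics/v4.png
```

```text
fit [ 0.0352  0.5493 -0.11   -0.1588] 0.016 stand x,y 0.0024 -0.1088
fit [ 0.0379  0.5599 -0.0306 -0.1574] 0.058 stand x,y -0.0004 -0.0287
```

View pics/v4.png

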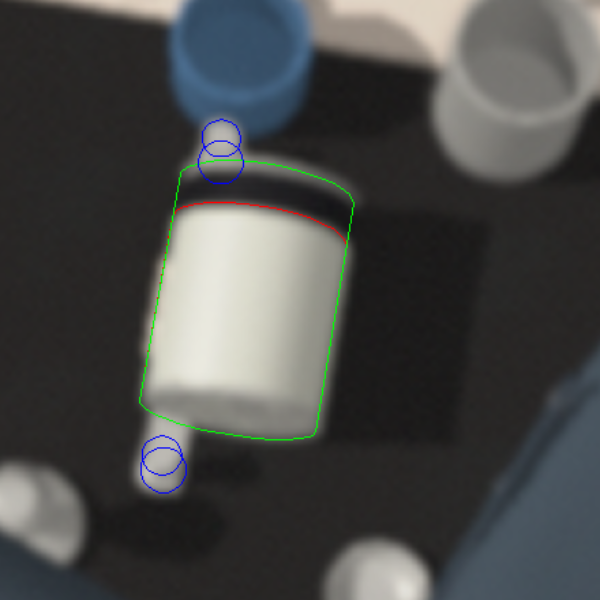

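The tin is at stand y ≈ -0.030 by both the fit and dead reckoning, with stand x ≈ 0. The posts match my model (lower one at crop (162,470), upper at (221,140)). About 29.7 mm of roll remains, which I split into two short strokes.

```bash
python3 -m inch '[[1,-0.1,0,0,0,0,-0.2],[1,0,0,0,0,0,-0.2],[1,0,0,0,0,0,-0.2],[1,0,0,0,0,0,-0.2],[1,0,0,0,0,0,-0.2]]' | grep -E "tcp_pos|force"
python3 -m inch '[[1,0,0,0,0,0,-0.2],[1,0,0,0,0,0,-0.2],[1,0,0,0,0,0,-0.2],[1,0,0,0,0,0,-0.2],[0.2,0,1,0,0,0,-0.2]]' | grep -E "tcp_pos|force"
python3 -m inch '[[0,0,1,0,0,0,-0.2],[0,0,1,0,0,0,-0.2],[0,0,0.9,0,0,0,-0.2],[0,0,0,0,0,0,-0.2]]' | grep -E "tcp_pos|force"
python3 rel.py
```

```text
tcp_pos: [0.5426, -0.1386, 0.2014]
contact_force: [0.2, -0.0, 0.0]
tcp_pos: [0.5623, -0.0335, 0.1799]
contact_force: [1.0, 0.4, -0.2]
tcp_pos: [0.5575, -0.0358, 0.1]
contact_force: [-0.7, 0.6, -0.4]
tool y yaw -0.165 tilt [-0.     -0.0063] t 12.1167 F [-0.7  0.6 -0.4] tcp [ 0.5575 -0.0358  0.1   ]
tcp in stand: x -0.0018 y -0.0343
```

```bash
python3 -m inch '[[-0.2,0,0.17,0,0,0,-0.2],[0,0,0,0,0,0,-0.2]]' | grep -E "tcp_pos|force"
python3 -m inch '[[0,0,0.05,0,0,0,-0.2],[0,0,0,0,0,0,-0.2]]' | grep -E "tcp_pos|force"
python3 rel.py
```

```text
tcp_pos: [0.5594, -0.0424, 0.1001]
contact_force: [0.5, -0.4, 0.2]
tcp_pos: [0.5596, -0.0423, 0.0993]
contact_force: [-0.7, 0.4, 0.1]
tool y yaw -0.1666 tilt [0.     0.0018] t 12.45 F [-0.7  0.4  0.1] tcp [ 0.5596 -0.0423  0.0993]
tcp in stand: x 0.0014 y -0.0403
```

```bash
python3 -m inch '[[0,0,0.2,0,0,0,-0.2],[0,0,0,0,0,0,-0.2]]' | grep -E "tcp_pos|force"
python3 -m inch '[[0,0,0.03,0,0,0,-0.2],[0,0,0,0,0,0,-0.2]]' | grep -E "tcp_pos|force"
python3 rel.py
```

```text
tcp_pos: [0.56, -0.0423, 0.0942]
contact_force: [0.3, -0.8, 6.8]
tcp_pos: [0.56, -0.0423, 0.094]
contact_force: [-2.7, 1.2, 13.7]
tool y yaw -0.1665 tilt [0.0001 0.0025] t 12.7833 F [-2.7  1.2 13.7] tcp [ 0.56   -0.0423  0.094 ]
tcp in stand: x 0.0018 y -0.0403
```

```bash
python3 -m inch '[[0.1,0,0,0,0,0,-0.2],[0.2,0,0,0,0,0,-0.2],[0.25,0,0,0,0,0,-0.2],[0.25,0,0,0,0,0,-0.2],[0.25,0,0,0,0,0,-0.2]]' | grep -E "tcp_pos|force"
python3 -m inch '[[0.2,0,0,0,0,0,-0.2],[0.13,0,0,0,0,0,-0.2],[0.06,0,0,0,0,0,-0.2],[0,0,0,0,0,0,-0.2],[0,0,0,0,0,0,-0.2]]' | grep -E "tcp_pos|force"
python3 rel.py
python3 -m inch '[[0,0,-0.2,0,0,0,-0.2],[0,0,-0.2,0,0,0,-0.2],[-0.3,0,0,0,0,0,-0.2],[-0.26,0,0.15,0,0,0,-0.2],[0,0,0,0,0,0,-0.2]]' | grep -E "tcp_pos|force"
python3 -m inch '[[0,0,0,0,0,0,-0.2]]' | grep -E "tcp_pos|force"
python3 rel.py
```

```text
tcp_pos: [0.5642, -0.0161, 0.0941]
contact_force: [-3.4, 0.5, 15.0]
tcp_pos: [0.5658, -0.0065, 0.0938]
contact_force: [-2.9, 2.2, 13.6]
tool y yaw -0.1663 tilt [0.0003 0.002 ] t 13.6167 F [-2.9  2.2 13.6] tcp [ 0.5658 -0.0065  0.0938]
tcp in stand: x 0.0015 y -0.004
tcp_pos: [0.5621, -0.0218, 0.0979]
contact_force: [-0.6, 0.1, -0.4]
tcp_pos: [0.5623, -0.0211, 0.0981]
contact_force: [-0.0, 1.0, 0.0]
tool y yaw -0.1674 tilt [-0.    -0.001] t 14.1167 F [-0.  1.  0.] tcp [ 0.5623 -0.0211  0.0981]
tcp in stand: x 0.0005 y -0.0189
```

```bash
python3 -m inch '[[0,0,0.17,0,0,0,-0.2],[0,0,0.03,0,0,0,-0.2],[0,0,0,0,0,0,-0.2]]' | grep -E "tcp_pos|force"; python3 rel.py
python3 -m inch '[[0.08,0,0,0,0,0,-0.2],[0.15,0,0,0,0,0,-0.2],[0.2,0,0,0,0,0,-0.2],[0.2,0,0,0,0,0,-0.2],[0.15,0,0,0,0,0,-0.2]]' | grep -E "tcp_pos|force"
python3 -m inch '[[0.1,0,0,0,0,0,-0.2],[0.05,0,0,0,0,0,-0.2],[0,0,0,0,0,0,-0.2],[0,0,0,0,0,0,-0.2]]' | grep -E "tcp_pos|force"
python3 rel.py
```

```text
tcp_pos: [0.563, -0.0204, 0.0941]
contact_force: [-2.5, -0.3, 8.4]
tool y yaw -0.1664 tilt [0.0001 0.0006] t 14.3667 F [-2.5 -0.3  8.4] tcp [ 0.563  -0.0204  0.0941]
tcp in stand: x 0.0011 y -0.0182
tcp_pos: [0.5662, -0.0008, 0.0941]
contact_force: [-1.9, 0.5, 9.7]
tcp_pos: [0.5668, 0.0028, 0.0941]
contact_force: [-2.6, 0.8, 9.8]
tool y yaw -0.1661 tilt [0.0002 0.0004] t 15.1167 F [-2.6  0.8  9.8] tcp [0.5668 0.0028 0.0941]
tcp in stand: x 0.0009 y 0.0053
```

Tip stroke was 23.5 mm, so the tin should be at about 0. Lift straight up, clear, and check.

```bash
python3 -m inch '[[0,0,-0.1,0,0,0,-0.2],[0,0,-0.4,0,0,0,-0.2],[0,0,-1,0,0,0,-0.2],[0,0,-1,0,0,0,-0.2],[0,0,-1,0,0,0,-0.2]]' | grep -E "tcp_pos|force"
python3 -m inch '[[-1,0,-0.8,0,0,0,-0.2],[-1,0,0,0,0,0,-0.2],[-1,0,0,0,0,0,-0.2],[-1,0,0,0,0,0,-0.2],[-1,0,0,0,0,0,-0.2]]' | grep -E "tcp_pos|force"
python3 -m inch '[[-1,0,0,0,0,0,-0.2],[-1,0,0,0,0,0,-0.2],[-1,0,0,0,0,0,-0.2],[-1,0,0,0,0,0,-0.2],[-1,0,0,0,0,0,-0.2]]' | grep -E "tcp_pos|force"
python3 see.py; python3 tfit.py pics/cur_top.png .565 -.003 pics/v5.png
```

```text
tcp_pos: [0.5664, 0.0025, 0.1824]
contact_force: [-0.4, 0.6, 0.7]
tcp_pos: [0.5456, -0.1219, 0.2017]
contact_force: [1.2, -0.3, -0.8]
tcp_pos: [0.5248, -0.2453, 0.2016]
contact_force: [0.3, 0.7, 0.4]
side 0.81 [ 0.5463 -0.038   0.0685] stand y -0.0383
side 0.26 [0.5583 0.4672 0.0327] stand y 0.4618
top 0.78 [ 0.5572 -0.002   0.0872] stand y -0.001
fit [ 0.0399  0.5631 -0.0012 -0.1323] 0.055 stand x,y -0.0021 0.0007
```

View pics/v5.png

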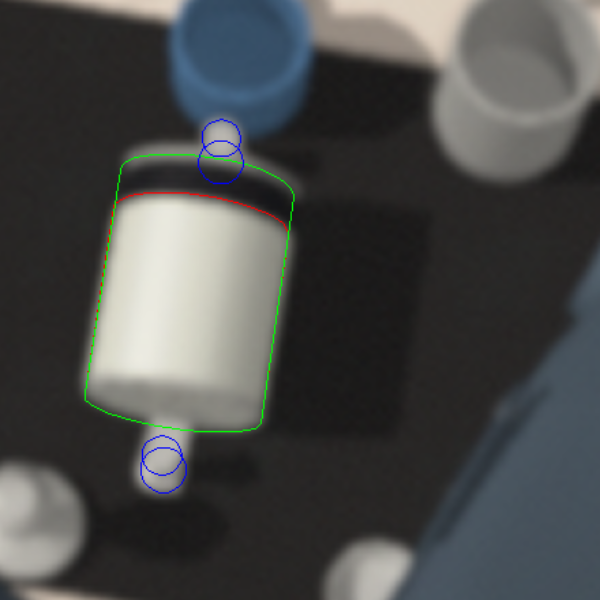

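The fit is pulled by the near post merging with the mask, as the lid end lies above the green line. I'll refit with the post area masked out and the band position fixed.

```bash
cat > t2.py <<'E'
from fit import *
im=cv2.imread("pics/cur_top.png"); M=np.array([.565,-.0023]); n=np.array([.166,.986]); d=np.array([.986,-.166])
m=tinmask(im,"top",(.565,-.003))
ig=hullmask(np.array([pix("top",np.array([*(M+d*s+r*np.array([np.cos(t),np.sin(t)])),z])) for s in(-.085,-.05) for z,r in((.004,.016),(.044,.016)) for t in np.linspace(0,6.3,30) if s<-.08 or z<.01]),im.shape)
def cost(p):
    h=hullmask(cyl("top",-.06,.0352,*p),im.shape); k=1-ig; return 1-(h&m&k).sum()/((h|m)&k).sum()
x0=np.array([.565,-.002,-.16]); r=minimize(cost,x0,method="Nelder-Mead",options=dict(initial_simplex=np.vstack([x0,x0+np.diag([.008,.008,.05])])))
e=r.x[:2]-M; print(r.x.round(4),r.fun,"stand x,y",e@d,e@n,"yaw err",r.x[2]+.167)
E
python3 t2.py
```

```text
[ 0.5671 -0.0013 -0.1451] 0.044462882522329106 stand x,y 0.001876894207715073 0.0012870020655440636 yaw err 0.021892408573208955
```

```bash
cat > t3.py <<'E'
from fit import *
M=np.array([.565,-.0023]); n=np.array([.166,.986]); d=np.array([.986,-.166])
for fn,g,rows in(("pics/top0.png",(.549,-.110),(152,180)),("pics/cur_top.png",(.567,-.0015),(147,174))):
  im=cv2.imread(fn); gr=cv2.resize(cv2.cvtColor(im,6),None,fx=4,fy=4,interpolation=2)
  for th in(60,80,110):
    nl,lab=cv2.connectedComponents((gr>th).astype(np.uint8)); u=(pix("top",np.array([*g,.09]))*4).astype(int)
    m=(lab==lab[u[1],u[0]]).astype(np.uint8); s=slice(rows[0]*4,rows[1]*4)
    def cost(p):
        h=hullmask(cyl("top",-.09,.09,g[0],*p),im.shape)[s]; return (h!=m[s]).mean()
    x0=np.array([g[1],-.16]); r=minimize(cost,x0,method="Nelder-Mead",options=dict(initial_simplex=np.vstack([x0,x0+np.diag([.006,.04])])))
    e=np.array([g[0],r.x[0]])-M; print(fn,th,r.x.round(4),r.fun,"y",(e@n).round(4),"yaw err",(r.x[1]+.167).round(3))
E
python3 t3.py
```

```text
pics/top0.png 60 [-0.1098 -0.1826] 0.00238037109375 y -0.1086 yaw err -0.016
pics/top0.png 80 [-0.1097 -0.152 ] 0.0006844656808035714 y -0.1085 yaw err 0.015
pics/top0.png 110 [-0.1085 -0.145 ] 0.004664829799107143 y -0.1074 yaw err 0.022
pics/cur_top.png 60 [-0.0017 -0.2155] 0.0032642505787037037 y 0.0009 yaw err -0.049
pics/cur_top.png 80 [-0.0023 -0.2009] 0.0018762659143518518 y 0.0004 yaw err -0.034
pics/cur_top.png 110 [-0.0013 -0.15  ] 0.00048828125 y 0.0014 yaw err 0.017
```

```bash
python3 -m inch '[[0,0,0,0,0,0,-0.2],[0,0,0,0,0,0,-0.2],[0,0,0,0,0,0,-0.2]]' | grep -E "^t:|force"
python3 - <<'E'
from h import *
im=manip.capture("top").astype(int); o=cv2.imread("pics/cur_top.png").astype(int)
print("tin-area change",np.abs(im-o)[110:195,225:290].mean()); print(manip.sign_off())
E
```

```text
t: 16.82
contact_force: [-0.8, 0.9, -0.4]
tin-area change 0.7513725490196078
the job is handed in; nothing more can be done
None
```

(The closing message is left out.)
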